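# Put the battery charger on standby and hold its lid open

## Robot

A 6-joint arm with a two-finger parallel gripper is mounted at the origin on a cart in front of the work surface, level with it; the furniture and walls round the work are solid. World frame = base frame: x ahead of the robot, y to its left, z up, the work surface at z = 0. Lengths are in m, angles in degrees, forces in N, time in s.
With the tool pointing down it reaches from about 0.3 to 0.75 m from the base axis. Payload 8.5 kg.
Tool frame: the origin (TCP) lies at the very end of the fingers, on their centre line; the grasp point (between the pads) lies 19 mm behind it (env.hold_point_z is the distance from the TCP to the grasp point, in m); z points along the fingers, y is the line along which they close (so a half turn about z gives the same grasp; the last joint's range is limited). The gripper opens to 85 mm and grips with 20 to 120 N. Pads are 22 mm wide; open, the fingers measure 114 mm over their backs; the gripper's body (76 mm by 85 mm) begins 54 mm behind the grasp point. The pads swing forward as they close: fully open they stand 13 mm farther back than shut.
Start: joints at [63.467, 21.807, 74.336, -0, 83.858, -12.336], TCP at [0.135, 0.533, 0.231] pointing down, gripper open.
Joint ranges: [-178.18, 178.18], [-50.72, 133.34], [12.68, 142.11], [-81.47, 261.47], [9.98, 163.14], [-165.26, 165.26]. Speed limits (degrees/s): [136.94, 136.94, 180, 180, 180, 180].

## Interface

Orientations are given as a 3x3 rotation matrix whose columns are the frame's x, y, z axes.
In Python, from rig import env, optics gives the robot as it stands.
- The arm moves only by the shell command python3 -m jog 'ROWS' [OPENING] [FORCE]. ROWS is JSON, a list of rows, each an object with "linear": the shift along the tool's x, y, z in units of 40 mm (1.0 is 40 mm), a list of three; "roll": the turn about the tool's z in units of 5 degrees (1.0 is 5 degrees). A call has 1 to 12 rows; each row shifts and turns the commanded pose from where the row before left it, along the tool's axes as they then stand; what a row does not reach is not made up. A row lasts 1/12 s, in which the tool goes at most 41.7 mm and 7.16 degrees, less where a joint would pass 70% of its speed; a pose out of reach is approached as far as the arm can. A call is refused whole if a number of a shift passes 1 or a number of a turn 1, either way. A call with a gripper value outside its range is refused whole. OPENING is the opening, from -1 (shut) to 1 (fully open), set as the call begins (- or left out, the last holds). The fingers move at their own pace and stop on an object; FORCE is the grip in N (left out, the last holds). Time passes only in rows, so rows that do not move let the fingers close. It gives the time, the measured TCP pose, the force, the opening and the grip force at its end, in the units of the state.
- env.observe(): the state, without advancing time (a new reading comes with each control period).
- optics.get_image(name): name is "side" or "top" or "wrist"; returns the picture (400x640x3 uint8, red, green, blue); there is no depth.
- optics.calibration(name): a dict with "fov_y" (degrees; the focal length in pixels is half the picture's height over the tangent of half this angle, whatever the lens; pixels are square), "cx", "cy" (the principal point, pixels), "T" (4x4, takes a point from camera to world coordinates). Camera axes: x right, y down, z forward; pixel columns grow to the right and rows downward; lengths in m; the calibration is good to about 2 mm. A picture is of the moment at which its call begins: read the wrist's pose just before it. calibration takes no time and is no camera call; for the wrist camera it gives the pose at the moment of the call.
- env.close_job(): hands the job in; it is judged then, once.
The state is a dict: "time_s": time; "q": joint angles; "qvel": joint speeds; "joint_efforts": joint torques, N m; "position": TCP position; "tool_rot": TCP orientation; "ft_force": force on the tool from outside, world axes, zero at the start; "wrist_torque": the same for the moment, N m; "grip_width": finger opening in m; "gripper_force": force on a finger pad.
Only numpy, scipy, OpenCV 4.12 (cv2) and the standard library are available. Lean on these libraries where they do the work, as an engineer would, in place of code of your own. Each camera call takes 0.05 s, during which the arm holds its last target. There are 200 camera calls.

## Task

Turn the red dial of the battery charging box to the green mark (standby) while the lid is still shut, then lift the lid and hold it open at 60 degrees from shut so that I can get at the battery. The lid falls shut by itself, so finish still holding it steady with the fingers at that angle, with the dial left on green; do not disturb the pliers, the roll of black tape or the bolt lying nearby.

Things in the scene. Friction and masses are not known exactly. Their poses are not given: they have to be found in the camera images.
- charger: grey battery charging box, fixed. Origin: centre of the underside of the battery compartment (130 mm in x, 200 in y, lid top at z = 93 mm). Its -x side (vent slots, pull bar) faces the robot, give or take its yaw. On its -y side is a lower control pod (y -100 to -260 mm, top at z = 50 mm) with the dial at (0, -190) mm. A battery sits fixed inside.
- dial_grip (a point): point on the dial's vertical axis at the height to grip (85 mm above the bench, 9 mm below the dial's top). The dial is a red upright grip bar 46 mm long, 14 wide, 32 tall on a black disc 48 mm across; a white line on one half of the bar points to the chosen mark. x axis = along the bar, to where it points.
- dial (a joint): angle of the dial in rad, growing clockwise seen from above. Five clicks 28 degrees apart: 0, 0.489, 0.977, 1.466, 1.955; stops at both ends. At 0.977 the pointer stands along the charger's +x. The fourth mark, at 1.466, is the larger green one; the others are small white dots. Springy detents (up to about 0.1 N m) pull it into the nearest click and keep it there. Starts on one of the first three.
- lid (a joint): opening angle of the lid in rad: 0 shut, 1.047 is 60 degrees, stop at 1.4. The lid is an orange frame with a clear window, 134 mm deep, 204 wide, 6 thick, about 0.3 kg, hinged along its far edge (parallel to the charger's y); its front edge swings up and away from the robot. It falls shut from any angle when let go.
- lid_bar (a point): middle of the lid's pull bar: dark round steel, 12 mm thick, 120 mm long, parallel to the hinge, carried by an arm at each end, 196 mm from the hinge axis and 62 mm in front of the lid's front edge. With the lid shut it is 90 mm above the bench, free below, in front and behind, so it can be pinched from above; it turns between the fingers as the lid swings.
- lid_hinge (a point): middle of the lid's hinge line, level with the pull bar while the lid is shut; does not move as the lid opens.
- pliers: red-handled pliers lying flat, 209 x 66 x 14 mm, bystander to the left; origin under their centre
- black_tape: roll of black tape lying flat, 58 mm across, 19 mm high, bystander to the right; origin under its centre
- bolt: steel bolt with nut lying flat, 79 x 22 x 19 mm, bystander to the front left of the box; origin under its centre

How it is judged:
By the outcome, as a careful person would: the job done as asked, in the order asked, and still so for the second after the job is handed in, while the arm keeps its last pose, push and grip.
It also fails if it takes over 48 s, if anything falls off the work surface, if the arm or the gripper's body presses on something with over 40 N, if the wrist force passes 120 N, or if a joint passes its speed limit or range.

## Working session

There is one attempt and no reset: what is moved stays moved. The work goes in short steps, Python scripts to look and compute and a shell command to move; the robot and the scene stay as the last step left them, time stands still between calls to the robot, and variables do not carry over. Pictures are saved under pics/ and viewed, at most 10 in all, crops included, and the job is handed in when it is done.

```bash
ls; mkdir -p pics; python3 - <<'E'
from rig import env, optics
import cv2, numpy as np
for n in("top","side"):
    im=optics.get_image(n); c=optics.calibration(n)
    cv2.imwrite(f"pics/{n}0.png",im[...,::-1]); print(n,c)
s=env.observe();print(s["time_s"],s["position"],s["tool_rot"],env.hold_point_z)
E
```

```text
pics
top {'fov_y': 52.58041810143139, 'cx': 322.22237057018543, 'cy': 196.96988650439684, 'T': array([[-0.08469387, -0.97320719,  0.21376321,  0.35583712],
       [-0.99640573,  0.08237686, -0.01974005,  0.02749903],
       [ 0.00160202, -0.21466674, -0.97668604,  1.17468293],
       [ 0.        ,  0.        ,  0.        ,  1.        ]])}
side {'fov_y': 50.08529611849616, 'cx': 314.8023756268072, 'cy': 196.62661504069922, 'T': array([[ 0.99857437, -0.0433429 ,  0.03115491,  0.51048344],
       [-0.05053466, -0.57968316,  0.81327344, -1.0728961 ],
       [-0.01718965, -0.81368841, -0.58104706,  0.84953282],
       [ 0.        ,  0.        ,  0.        ,  1.        ]])}
0.1 [0.13478279 0.53297593 0.23076235] [[-9.69455779e-01  2.45265530e-01 -5.58603261e-04]
 [ 2.45266039e-01  9.69455081e-01 -1.19035889e-03]
 [ 2.49586765e-04 -1.29100672e-03 -9.99999136e-01]] 0.0187
```

View pics/top0.png

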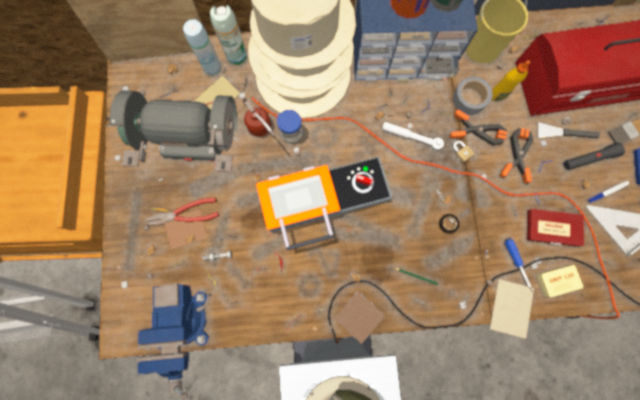

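View pics/side0.png

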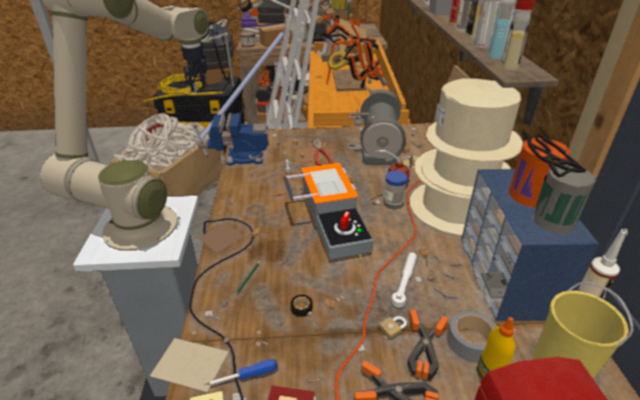

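Top view: the box's orange lid is at about (300,195), the dial at (362,182), the green mark at (365,169), the pull bar at (308,243), the tape at (450,223), the bolt at (217,256) and the pliers at (182,212). I'll zoom in on both views.

```bash
python3 - <<'E'
import cv2, numpy as np
a=cv2.imread("pics/top0.png")[150:260,245:400]; b=cv2.imread("pics/side0.png")[155:265,275:385]
a=cv2.resize(a,None,fx=5,fy=5,interpolation=cv2.INTER_CUBIC); b=cv2.resize(b,None,fx=5,fy=5,interpolation=cv2.INTER_CUBIC)
cv2.imwrite("pics/a.png",a);cv2.imwrite("pics/b.png",b)
E
```

```text
(no output)
```

View pics/a.png

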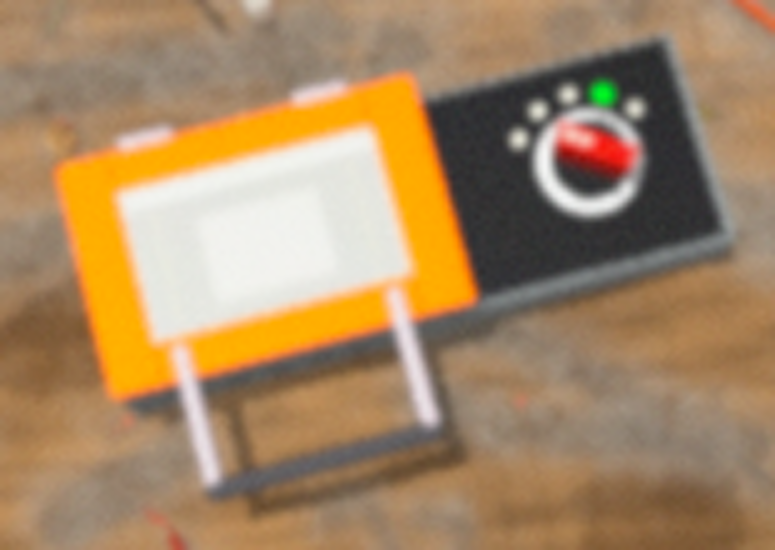

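View pics/b.png

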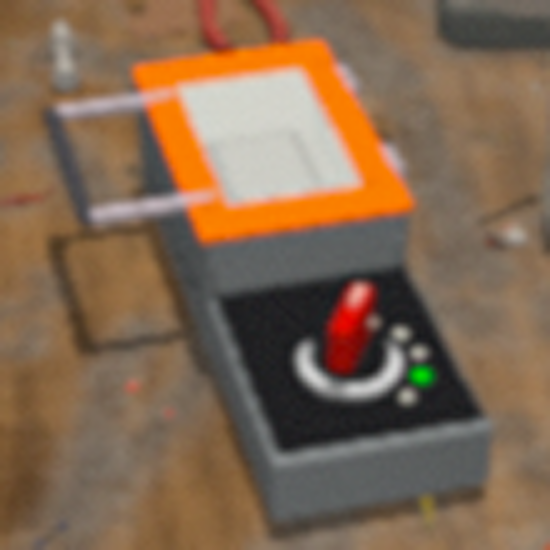

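```bash
cat > h.py <<'E'
from rig import env, optics
import numpy as np, cv2
from scipy.optimize import least_squares
def K(c):
    f=200/np.tan(np.radians(c["fov_y"]/2)); return np.array([[f,0,c["cx"]],[0,f,c["cy"]],[0,0,1]])
def proj(c,P):
    Q=(np.c_[np.atleast_2d(P),np.ones(len(np.atleast_2d(P)))]@np.linalg.inv(c["T"]).T)[:,:3]@K(c).T
    return Q[:,:2]/Q[:,2:]
def ray(c,uv,z):
    d=c["T"][:3,:3]@np.linalg.inv(K(c))@[*uv,1]; o=c["T"][:3,3]; return o+d*(z-o[2])/d[2]
def ch(p,L):  # charger -> world
    L=np.atleast_2d(L); a=p[2]; R=np.array([[np.cos(a),-np.sin(a),0],[np.sin(a),np.cos(a),0],[0,0,1]])
    return L@R.T+[p[0],p[1],0]
E
cat > fit.py <<'E'
from h import *
ct,cs=optics.calibration("top"),optics.calibration("side")
def L(o): return np.array([[67+o,102,93],[67+o,-102,93],[-67+o,-102,93],[-67+o,102,93],[-129+o,60,90],[-129+o,-60,90],[65,-260,50],[-65,-260,50]])/1000
T=np.array([[57,165],[412,75],[477,300],[113,400],[210,488],[438,430],[668,38],[728,238]])/5+[245,150]
S=np.array([[325,40],[413,207],[203,242],[135,65],[52,115],[85,218],[490,425],[275,455]])/5+[275,155]
f=lambda p:np.r_[(proj(ct,ch(p,L(p[3])))-T).ravel(),(proj(cs,ch(p,L(p[3])))-S).ravel()]
r=least_squares(f,[.45,.05,.1,0],x_scale=[.1,.1,.1,10],loss="soft_l1")
p=r.x; print(p,np.degrees(p[2])); print(f(p).reshape(-1,2).round(1).tolist())
np.save("p.npy",p)
print("dial",ch(p,[0,-.19,.085]),"bar",ch(p,[(-129+p[3])/1e3,0,.09]),"hinge",ch(p,[(67+p[3])/1e3,0,.09]))
w=lambda u,v,z:ray(ct,(u/5+245,v/5+150),z)
for a,b in(((632,160),(565,138)),):
    d=w(*b,.094)-w(*a,.094); print("bar mid,len,dir deg",(w(*a,.094)+w(*b,.094))/2,np.linalg.norm(d),np.degrees(np.arctan2(d[1],d[0])))
for m in((518,140),(538,110),(568,93),(603,93),(637,107)):
    d=w(*m,.05)-ch(p,[0,-.19,.05])[0]; print("mark",np.linalg.norm(d),np.degrees(np.arctan2(d[1],d[0])-p[2]))
print("tape",ray(ct,(450,223),.01),"bolt",ray(ct,(217,256),.01),"pliers",ray(ct,(182,212),.01))
E
python3 fit.py
```

```text
[ 0.59921674  0.07140606  0.17880665 -0.08298663] 10.244866166323002
[[-0.2, 0.1], [0.2, -0.4], [0.2, 0.3], [-0.1, -0.2], [1.4, 0.5], [-0.9, 0.5], [1.3, -1.6], [2.6, 0.6], [-0.2, -1.1], [0.6, -1.1], [-0.2, -1.6], [-0.5, -0.8], [0.2, -1.0], [0.4, -0.9], [1.2, -0.6], [-0.6, 1.1]]
dial [[ 0.63300926 -0.1155647   0.085     ]] bar [[0.47219177 0.04844796 0.09      ]] hinge [[0.66506687 0.08330761 0.09      ]]
bar mid,len,dir deg [ 0.63081857 -0.11522138  0.094     ] 0.03877928492342632 66.28708720317002
mark 0.04400378342134916 55.304237210285294
mark 0.04412484387944223 27.148408995853675
mark 0.04455872380991467 0.7425263631217025
mark 0.04362642663168223 -25.75263268140795
mark 0.044100662317245624 -53.66502008121203
tape [ 0.50225781 -0.3594782   0.01      ] bolt [0.46425811 0.31768249 0.01      ] pliers [0.60050645 0.41576428 0.01      ]
```

Charger found at (0.599, 0.071) with yaw 10.2°. The fit residuals are about 1 px, and the marks fall on 28° steps at a constant 44 mm radius. The dial is on click 0. I'll move above the dial first.

```bash
python3 -m jog '[{"linear":[-0.3,-0.24,0],"roll":0},{"linear":[-0.67,-0.53,0.03],"roll":0},{"linear":[-0.67,-0.53,0.03],"roll":0},{"linear":[-0.67,-0.53,0.03],"roll":0},{"linear":[-0.67,-0.53,0.03],"roll":0},{"linear":[-0.67,-0.53,0.03],"roll":0},{"linear":[-0.67,-0.53,0.03],"roll":0},{"linear":[-0.67,-0.53,0.03],"roll":0},{"linear":[-0.67,-0.53,0.03],"roll":0},{"linear":[-0.67,-0.53,0.03],"roll":0},{"linear":[-0.67,-0.53,0.03],"roll":0},{"linear":[-0.67,-0.53,0.03],"roll":0}]' 1 40
python3 -m jog '[{"linear":[-0.67,-0.53,0.03],"roll":0},{"linear":[-0.67,-0.53,0.03],"roll":0},{"linear":[-0.67,-0.53,0.03],"roll":0},{"linear":[-0.67,-0.53,0.03],"roll":0},{"linear":[-0.67,-0.53,0.03],"roll":0},{"linear":[-0.67,-0.53,0.03],"roll":0},{"linear":[-0.67,-0.53,0.03],"roll":0},{"linear":[-0.67,-0.53,0.03],"roll":0},{"linear":[-0.67,-0.53,0.03],"roll":0},{"linear":[-0.67,-0.53,0.03],"roll":0},{"linear":[-0.67,-0.53,0.03],"roll":0},{"linear":[-0.67,-0.53,0.03],"roll":0}]'
python3 -m jog '[{"linear":[-0.33,-0.26,0],"roll":1},{"linear":[0,0,0],"roll":1},{"linear":[0,0,0],"roll":1},{"linear":[0,0,0],"roll":1},{"linear":[0,0,0],"roll":1},{"linear":[0,0,0],"roll":1},{"linear":[0,0,0],"roll":1},{"linear":[0,0,0],"roll":1},{"linear":[0,0,0],"roll":1},{"linear":[0,0,0],"roll":1},{"linear":[0,0,0],"roll":1},{"linear":[0,0,0],"roll":1}]'
python3 -m jog '[{"linear":[0,0,0],"roll":1},{"linear":[0,0,0],"roll":1},{"linear":[0,0,0],"roll":1},{"linear":[0,0,0],"roll":1},{"linear":[0,0,0],"roll":1},{"linear":[0,0,0],"roll":1},{"linear":[0,0,0],"roll":1},{"linear":[0,0,0],"roll":0.9},{"linear":[0,0,0],"roll":0},{"linear":[0,0,0],"roll":0}]'
cat > rel.py <<'E'
from h import *
import sys
p=np.load("p.npy"); s=env.observe(); R=np.array(s["tool_rot"]); x=np.array(s["position"])
print("t",s["time_s"],"pos",x.round(4),"heading",np.degrees(np.arctan2(R[1,0],R[0,0])).round(2),"q",np.round(s["q"],1),"ft",np.round(s["ft_force"],1),"w",s["grip_width"])
g=ch(p,[float(v) for v in sys.argv[1:4]])[0]  # grasp point target, charger frame
print("units tool xyz", (R.T@(g+[0,0,-env.hold_point_z]-x)/.04).round(3))
E
python3 rel.py 0 -.19 .085
python3 - <<'E'
from h import *
c=optics.calibration("wrist"); p=np.load("p.npy")
im=optics.get_image("wrist"); cv2.imwrite("pics/w1.png",im[...,::-1])
print("dial top proj",proj(c,ch(p,[[0,-.19,.094],[0,-.19,.062]])), "marks", proj(c,ch(p,[[.044*np.cos(a),-.19+.044*np.sin(a),.05] for a in np.radians([56,28,0,-28,-56])])).round().tolist())
E
```

```text
time_s: 1.1
position: [0.3733, 0.221, 0.218]
tool_rot: [[-0.969, 0.245, -0.0], [0.245, 0.969, -0.0], [0.0, -0.0, -1.0]]
ft_force: [0.5, 0.5, 0.8]
grip_width: 0.0853
gripper_force: 0.0
time_s: 2.1
position: [0.6228, -0.1044, 0.2032]
tool_rot: [[-0.969, 0.245, -0.001], [0.245, 0.969, 0.0], [0.001, 0.0, -1.0]]
ft_force: [-0.1, -0.0, 0.1]
grip_width: 0.0854
gripper_force: 0.0
time_s: 3.1
position: [0.6322, -0.1162, 0.2032]
tool_rot: [[-0.268, 0.963, -0.001], [0.963, 0.268, 0.0], [0.001, -0.001, -1.0]]
ft_force: [-0.8, -0.1, -0.3]
grip_width: 0.0854
gripper_force: 0.0
time_s: 3.93
position: [0.6323, -0.1162, 0.2034]
tool_rot: [[0.4, 0.917, -0.001], [0.917, -0.4, 0.0], [-0.0, -0.001, -1.0]]
ft_force: [-0.3, -1.2, -0.1]
grip_width: 0.0855
gripper_force: 0.0
t 3.9333 pos [ 0.6323 -0.1162  0.2034] heading 66.44 q [-20.9  32.4  60.8  -0.   86.8   2.6] ft [-0.3 -1.2 -0.1] w 0.08546256882594644
units tool xyz [0.023 0.012 3.427]
dial top proj [[320.08270041 196.63222124]
 [320.15516368 186.9732954 ]] marks [[320.0, 141.0], [341.0, 146.0], [356.0, 161.0], [362.0, 180.0], [359.0, 199.0]]
```

View pics/w1.png

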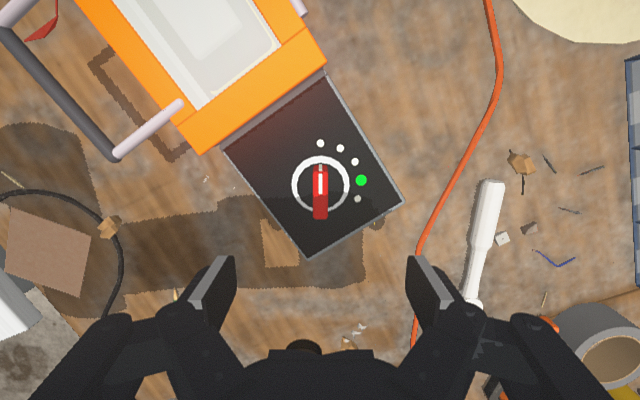

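The wrist view confirms it: the red bar is centred at (320,192), upright in the picture and pointing at the first mark (320,143), and the green mark is at (361,180). Predictions match within 3 px, so I'll descend and grip.

```bash
python3 -m jog '[{"linear":[0.02,0.01,0.6],"roll":0},{"linear":[0,0,0.6],"roll":0},{"linear":[0,0,0.6],"roll":0},{"linear":[0,0,0.6],"roll":0},{"linear":[0,0,0.5],"roll":0},{"linear":[0,0,0.3],"roll":0},{"linear":[0,0,0.2],"roll":0},{"linear":[0,0,0],"roll":0}]'
python3 -m jog '[{"linear":[0,0,0],"roll":0},{"linear":[0,0,0],"roll":0},{"linear":[0,0,0],"roll":0},{"linear":[0,0,0],"roll":0},{"linear":[0,0,0],"roll":0},{"linear":[0,0,0],"roll":0},{"linear":[0,0,0],"roll":0},{"linear":[0,0,0],"roll":0},{"linear":[0,0,0],"roll":0},{"linear":[0,0,0],"roll":0}]' -1 30
python3 rel.py 0 -.19 .085
```

```text
time_s: 4.65
position: [0.6324, -0.1155, 0.0661]
tool_rot: [[0.401, 0.916, -0.003], [0.916, -0.401, 0.001], [-0.0, -0.003, -1.0]]
ft_force: [0.4, 0.1, 0.9]
grip_width: 0.0851
gripper_force: 0.0
time_s: 5.48
position: [0.6323, -0.1153, 0.0683]
tool_rot: [[0.402, 0.916, -0.002], [0.916, -0.402, 0.001], [-0.0, -0.002, -1.0]]
ft_force: [-5.1, 2.0, 4.2]
grip_width: 0.0136
gripper_force: 31.8
t 5.4833 pos [ 0.6323 -0.1153  0.0683] heading 66.32 q [-20.9  39.3  71.3  -0.   69.5   2.8] ft [-5.1  2.   4.2] w 0.013554796402488778
units tool xyz [0.002 0.019 0.049]
```

```bash
python3 -m jog '[{"linear":[0,0,0],"roll":0.8},{"linear":[0,0,0],"roll":0.8},{"linear":[0,0,0],"roll":0.8},{"linear":[0,0,0],"roll":0.8},{"linear":[0,0,0],"roll":0.8},{"linear":[0,0,0],"roll":0.8},{"linear":[0,0,0],"roll":0.8},{"linear":[0,0,0],"roll":0.8},{"linear":[0,0,0],"roll":0.8},{"linear":[0,0,0],"roll":0.8},{"linear":[0,0,0],"roll":0.8},{"linear":[0,0,0],"roll":0.8}]'
python3 -m jog '[{"linear":[0,0,0],"roll":0.8},{"linear":[0,0,0],"roll":0.8},{"linear":[0,0,0],"roll":0.8},{"linear":[0,0,0],"roll":0.8},{"linear":[0,0,0],"roll":0.8},{"linear":[0,0,0],"roll":0.8},{"linear":[0,0,0],"roll":0.8},{"linear":[0,0,0],"roll":0.8},{"linear":[0,0,0],"roll":0.8},{"linear":[0,0,0],"roll":0},{"linear":[0,0,0],"roll":0}]'
python3 rel.py 0 -.19 .085
```

```text
time_s: 6.48
position: [0.6323, -0.1154, 0.0683]
tool_rot: [[0.95, 0.311, -0.002], [0.311, -0.95, 0.0], [-0.002, -0.001, -1.0]]
ft_force: [-5.4, 2.1, 5.7]
grip_width: 0.0136
gripper_force: 31.7
time_s: 7.4
position: [0.6322, -0.1154, 0.0683]
tool_rot: [[0.953, -0.304, -0.002], [-0.304, -0.953, 0.0], [-0.002, 0.0, -1.0]]
ft_force: [-6.0, 2.0, 5.7]
grip_width: 0.0135
gripper_force: 31.7
t 7.4 pos [ 0.6322 -0.1154  0.0683] heading -17.7 q [-20.9  39.3  71.3  -0.   69.5  86.8] ft [-6.   2.   5.7] w 0.013522342234808298
units tool xyz [ 0.02  -0.003  0.049]
```

```bash
python3 -m jog '[{"linear":[0,0,0],"roll":0},{"linear":[0,0,0],"roll":0},{"linear":[0,0,0],"roll":0},{"linear":[0,0,0],"roll":0},{"linear":[0,0,0],"roll":0},{"linear":[0,0,0],"roll":0},{"linear":[0,0,0],"roll":0},{"linear":[0,0,-0.2],"roll":0},{"linear":[0,0,-0.5],"roll":0},{"linear":[0,0,-0.9],"roll":0},{"linear":[0,0,-1],"roll":0},{"linear":[0,0,-0.9],"roll":0}]' 1 40
python3 rel.py -.129 0 .09
python3 - <<'E'
from h import *
im=optics.get_image("wrist"); cv2.imwrite("pics/w2.png",im[...,::-1])
E
```

```text
time_s: 8.4
position: [0.6329, -0.1156, 0.2106]
tool_rot: [[0.953, -0.304, 0.001], [-0.304, -0.953, -0.0], [0.001, 0.0, -1.0]]
ft_force: [-0.1, 0.3, 1.0]
grip_width: 0.0851
gripper_force: 0.0
t 8.4 pos [ 0.6329 -0.1156  0.2106] heading -17.7 q [-20.9  32.2  60.1  -0.   87.7  86.8] ft [-0.1  0.3  1. ] w 0.08512873043422656
units tool xyz [-5.077 -2.688  3.477]
```

View pics/w2.png

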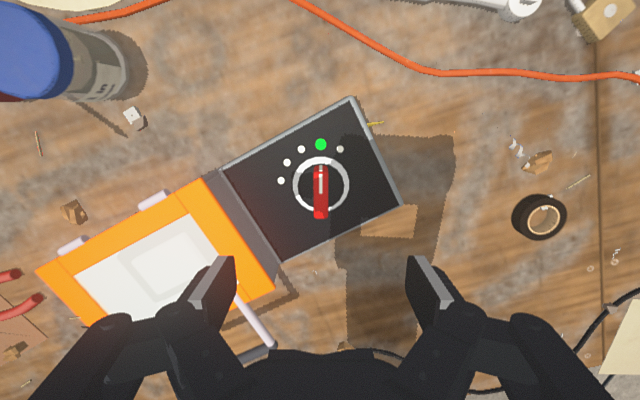

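The dial's white line at (320,185) now points straight at the green mark (320,144). Next I'll move above the pull bar.

```bash
python3 -m jog '[{"linear":[-0.3,-0.16,0],"roll":0},{"linear":[-0.68,-0.36,0],"roll":0},{"linear":[-0.68,-0.36,0],"roll":0},{"linear":[-0.68,-0.36,0],"roll":0},{"linear":[-0.68,-0.36,0],"roll":0},{"linear":[-0.68,-0.36,0],"roll":0},{"linear":[-0.68,-0.36,0],"roll":0},{"linear":[-0.7,-0.37,0],"roll":0},{"linear":[0,0,0],"roll":-1},{"linear":[0,0,0],"roll":-1},{"linear":[0,0,0],"roll":-1},{"linear":[0,0,0],"roll":-1}]'
python3 -m jog '[{"linear":[0,0,0],"roll":-1},{"linear":[0,0,0],"roll":-1},{"linear":[0,0,0],"roll":-1},{"linear":[0,0,0],"roll":-1},{"linear":[0,0,0],"roll":-1},{"linear":[0,0,0],"roll":-1},{"linear":[0,0,0],"roll":-1},{"linear":[0,0,0],"roll":-1},{"linear":[0,0,0],"roll":-1},{"linear":[0,0,0],"roll":-1},{"linear":[0,0,0],"roll":-1},{"linear":[0,0,0],"roll":-1}]'
python3 -m jog '[{"linear":[0,0,0],"roll":-1},{"linear":[0,0,0],"roll":-1},{"linear":[0,0,0],"roll":-1},{"linear":[0,0,0],"roll":-1},{"linear":[0,0,0],"roll":-1},{"linear":[0,0,0],"roll":-1},{"linear":[0,0,0],"roll":-1},{"linear":[0,0,0],"roll":-0.6},{"linear":[0,0,0],"roll":0}]'
python3 rel.py -.129 0 .09
python3 - <<'E'
from h import *
c=optics.calibration("wrist"); p=np.load("p.npy")
im=optics.get_image("wrist"); cv2.imwrite("pics/w3.png",im[...,::-1])
print(proj(c,ch(p,[[-.129,.06,.09],[-.129,0,.09],[-.129,-.06,.09],[-.067,.102,.093],[-.067,-.102,.093]])).round(1).tolist())
E
```

```text
time_s: 9.45
position: [0.4721, 0.0488, 0.2083]
tool_rot: [[0.999, 0.045, 0.001], [0.045, -0.999, -0.0], [0.001, 0.0, -1.0]]
ft_force: [1.2, 0.8, 0.4]
grip_width: 0.0853
gripper_force: 0.0
time_s: 10.45
position: [0.4722, 0.0486, 0.2082]
tool_rot: [[0.461, 0.887, 0.001], [0.887, -0.461, -0.0], [0.0, 0.001, -1.0]]
ft_force: [-1.0, -0.2, -1.1]
grip_width: 0.0853
gripper_force: 0.0
time_s: 11.2
position: [0.4722, 0.0486, 0.2081]
tool_rot: [[-0.181, 0.984, 0.001], [0.984, 0.181, -0.0], [-0.0, 0.001, -1.0]]
ft_force: [0.2, 0.4, -0.4]
grip_width: 0.0853
gripper_force: 0.0
t 11.2 pos [0.4722 0.0486 0.2081] heading 100.41 q [ -8.5  15.4  88.1  -0.   76.4 -18.9] ft [ 0.2  0.4 -0.4] w 0.08528217025504428
units tool xyz [-3.00e-03 -1.00e-03  3.42e+00]
[[319.4, 127.8], [319.3, 194.3], [319.1, 252.2], [396.1, 75.1], [379.5, 290.4]]
```

View pics/w3.png

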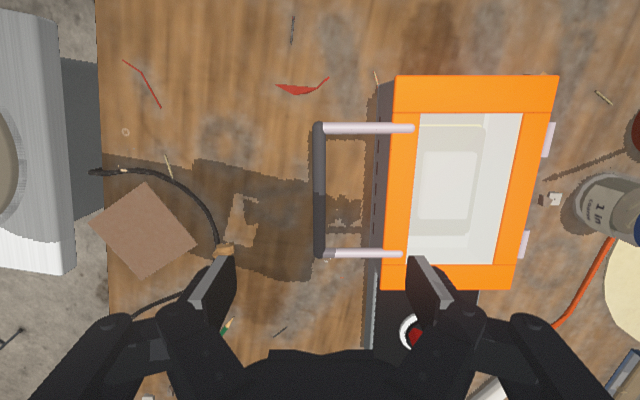

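The bar lies at u≈319 from (319,125) to (319,255), matching the prediction. I'll narrow the fingers to clear the lid edge, descend and pinch.

```bash
python3 -m jog '[{"linear":[0,0,0.2],"roll":0},{"linear":[0,0,0.4],"roll":0},{"linear":[0,0,0.5],"roll":0},{"linear":[0,0,0.5],"roll":0},{"linear":[0,0,0.5],"roll":0},{"linear":[0,0,0.5],"roll":0},{"linear":[0,0,0.4],"roll":0},{"linear":[0,0,0.3],"roll":0},{"linear":[0,0,0.1],"roll":0},{"linear":[0,0,0],"roll":0}]' 0.1 30
python3 -m jog '[{"linear":[0,0,0],"roll":0},{"linear":[0,0,0],"roll":0},{"linear":[0,0,0],"roll":0},{"linear":[0,0,0],"roll":0},{"linear":[0,0,0],"roll":0},{"linear":[0,0,0],"roll":0},{"linear":[0,0,0],"roll":0},{"linear":[0,0,0],"roll":0}]' -1 30
python3 rel.py -.129 0 .09
python3 - <<'E'
# arc increments in tool y (fwd) and z, units; hinge-relative start x -196
import numpy as np
th=np.radians(np.arange(0,61,5)); x=-196*np.cos(th); z=196*np.sin(th)
print(np.c_[np.degrees(th[1:]),np.diff(x)/40,-np.diff(z)/40].round(3))
E
```

```text
time_s: 12.08
position: [0.4717, 0.0486, 0.0708]
tool_rot: [[-0.178, 0.984, -0.002], [0.984, 0.178, 0.0], [0.001, -0.002, -1.0]]
ft_force: [-0.1, -0.5, 0.3]
grip_width: 0.0469
gripper_force: 0.0
time_s: 12.75
position: [0.4707, 0.0483, 0.0724]
tool_rot: [[-0.179, 0.984, -0.003], [0.984, 0.179, -0.001], [-0.0, -0.003, -1.0]]
ft_force: [-7.9, -4.7, 6.9]
grip_width: 0.0106
gripper_force: 29.4
t 12.75 pos [0.4707 0.0483 0.0724] heading 100.33 q [ -8.5  25.4  99.5  -0.1  55.2 -18.8] ft [-7.9 -4.7  6.9] w 0.010553314221113467
units tool xyz [-0.003  0.039  0.027]
[[ 5.00e+00  1.90e-02 -4.27e-01]
 [ 1.00e+01  5.60e-02 -4.24e-01]
 [ 1.50e+01  9.30e-02 -4.17e-01]
 [ 2.00e+01  1.29e-01 -4.08e-01]
 [ 2.50e+01  1.64e-01 -3.95e-01]
 [ 3.00e+01  1.97e-01 -3.79e-01]
 [ 3.50e+01  2.30e-01 -3.61e-01]
 [ 4.00e+01  2.60e-01 -3.39e-01]
 [ 4.50e+01  2.89e-01 -3.15e-01]
 [ 5.00e+01  3.15e-01 -2.89e-01]
 [ 5.50e+01  3.39e-01 -2.60e-01]
 [ 6.00e+01  3.61e-01 -2.30e-01]]
```

```bash
python3 -m jog '[{"linear":[0,0.01,-0.21],"roll":0},{"linear":[0,0.01,-0.21],"roll":0},{"linear":[0,0.03,-0.21],"roll":0},{"linear":[0,0.03,-0.21],"roll":0},{"linear":[0,0.05,-0.21],"roll":0},{"linear":[0,0.05,-0.21],"roll":0},{"linear":[0,0.06,-0.2],"roll":0},{"linear":[0,0.07,-0.2],"roll":0},{"linear":[0,0.08,-0.2],"roll":0},{"linear":[0,0.08,-0.2],"roll":0},{"linear":[0,0.1,-0.19],"roll":0},{"linear":[0,0.1,-0.19],"roll":0}]'
cat > lid.py <<'E'
from h import *
p=np.load("p.npy"); s=env.observe(); x=np.array(s["position"])+np.array(s["tool_rot"])[:,2]*-env.hold_point_z
h=ch(p,[.067,0,.09])[0]; a=p[2]; d=x-h; f=-(d[0]*np.cos(a)+d[1]*np.sin(a))
print("angle",np.degrees(np.arctan2(d[2],f)),"r",np.hypot(f,d[2]),"ft",np.round(s["ft_force"],1),"w",s["grip_width"],"f",s["gripper_force"],s["time_s"],s["position"])
E
python3 lid.py
```

```text
time_s: 13.75
position: [0.4962, 0.0529, 0.1697]
tool_rot: [[-0.179, 0.984, -0.006], [0.984, 0.179, -0.001], [-0.0, -0.006, -1.0]]
ft_force: [-10.5, -4.5, 3.4]
grip_width: 0.0107
gripper_force: 29.3
angle 29.841445140380838 r 0.19779171064314652 ft [-10.5  -4.5   3.4] w 0.010689472903531073 f 29.30690735578537 13.75 [0.49617885 0.05294279 0.1697218 ]
```

```bash
python3 -m jog '[{"linear":[0,0.11,-0.18],"roll":0},{"linear":[0,0.12,-0.18],"roll":0},{"linear":[0,0.13,-0.17],"roll":0},{"linear":[0,0.13,-0.17],"roll":0},{"linear":[0,0.14,-0.16],"roll":0},{"linear":[0,0.15,-0.16],"roll":0},{"linear":[0,0.16,-0.15],"roll":0},{"linear":[0,0.16,-0.14],"roll":0},{"linear":[0,0.17,-0.13],"roll":0},{"linear":[0,0.17,-0.13],"roll":0},{"linear":[0,0.18,-0.12],"roll":0},{"linear":[0,0.18,-0.11],"roll":0}]'
python3 -m jog '[{"linear":[0,0,0],"roll":0},{"linear":[0,0,0],"roll":0},{"linear":[0,0,0],"roll":0},{"linear":[0,0,0],"roll":0}]'
python3 lid.py
python3 - <<'E'
from h import *
c={};p=np.load("p.npy")
for n in("top","side"):
    c[n]=optics.calibration(n); im=optics.get_image(n); cv2.imwrite(f"pics/{n}4.png",im[...,::-1])
    if n=="side": cv2.imwrite("pics/s4.png",cv2.resize(im[100:260,240:400,::-1],None,fx=3.7,fy=3.7,interpolation=cv2.INTER_CUBIC))
for A in(57,60,63):
    a=np.radians(A); P=[[.067-.134*np.cos(a)-.003*np.sin(a),y,.09+.134*np.sin(a)+.003*np.cos(a)] for y in(.102,-.102)]+[[.067-.196*np.cos(a),y,.09+.196*np.sin(a)] for y in(.06,-.06)]
    print(A,((proj(c["side"],ch(p,P))-[240,100])*3.7).round(0).tolist())
E
```

```text
time_s: 14.75
position: [0.5687, 0.0663, 0.2433]
tool_rot: [[-0.179, 0.984, -0.0], [0.984, 0.179, -0.001], [-0.001, -0.0, -1.0]]
ft_force: [-5.8, -0.7, 8.5]
grip_width: 0.0108
gripper_force: 30.4
time_s: 15.08
position: [0.5685, 0.0663, 0.2432]
tool_rot: [[-0.179, 0.984, 0.0], [0.984, 0.179, -0.001], [-0.001, 0.0, -1.0]]
ft_force: [-6.6, -0.4, 9.1]
grip_width: 0.0108
gripper_force: 30.5
angle 60.27910702897409 r 0.19790055419104877 ft [-6.6 -0.4  9.1] w 0.010817243413673464 f 30.51827073097229 15.0833 [0.56853357 0.06625035 0.2431669 ]
57 [[289.0, 131.0], [350.0, 250.0], [263.0, 104.0], [297.0, 172.0]]
60 [[295.0, 127.0], [358.0, 245.0], [273.0, 97.0], [308.0, 165.0]]
63 [[302.0, 123.0], [365.0, 240.0], [284.0, 91.0], [320.0, 157.0]]
```

View pics/s4.png

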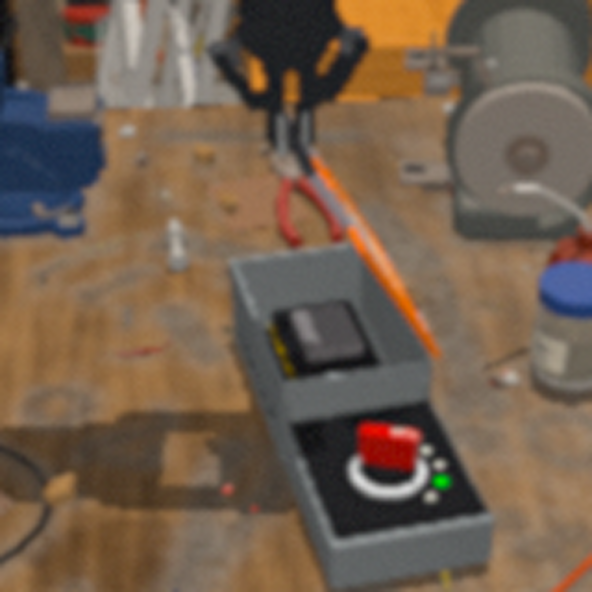

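The side view shows the lid open. The bar's near end at about (308,165) and the arm line to (350,230) match the 60° prediction. The dial points at the green mark (441,481), and the bolt and pliers are undisturbed. The computed angle is 60.2°, held steady, so I'm handing in.

```bash
python3 -c "
from rig import env
print(env.close_job())"
```

```text
the job is handed in; nothing more can be done
None
```

I turned the dial to green with the lid shut, then lifted the lid; the fingers are holding it steady at about 60° (60.3° from the arm's position), I didn't touch the pliers, tape or bolt, and the job is handed in.

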